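Hang the slotted tube carrier on the stand's headed pin

ROBOT

A 6-joint arm with a two-finger parallel gripper is mounted at the origin on the work surface. World frame = base frame: x ahead of the robot, y to its left, z up, the work surface at z = 0. Lengths are in mm, angles in rad, forces in N, time in s.
With the tool pointing down it reaches from about 250 to 850 mm from the base axis. Payload 12.5 kg.
Tool frame: the origin (TCP) lies between the finger pads; the fingertips stand tip_reach ahead of it and the grasp point (between the pads) lies 5 mm behind it (tip_reach is the distance from the TCP to the fingertips, in mm); z points along the fingers, y is the line along which they close (so a half turn about z gives the same grasp; the last joint's range is limited). The gripper opens to 93 mm and grips with 3 to 60 N. Pads are 15 mm wide; open, the fingers measure 128 mm over their backs; the gripper's body (75 mm by 188 mm) begins 65 mm behind the grasp point.
Start: joints at [1.092, 0.351, 1.652, -0, 1.139, -0.085], TCP at [211.003, 507.9, 232.633] pointing down, gripper open.
Joint ranges: [-2.75, 2.75], [-0.79, 2.1], [0.01, 2.65], [-1.57, 4.71], [0.07, 3.14], [-2.87, 2.87]. Speed limits (rad/s): [2.22, 2.22, 2.79, 3.14, 3.14, 3.14].

INTERFACE

Orientations are given as a 3x3 rotation matrix whose columns are the frame's x, y, z axes.
In Python, from station import * gives the robot as it stands. The module is installed in compiled form; this text tells all that it offers.
- The arm moves only by the tool jog_arm, never from a script. Its argument "motion" is a list of rows, each a list of 3 entries, a list of its own where there are three numbers: the finger opening in mm, from 0 to 93, then the shift along the tool's x, y, z each as a share of 600 mm, from -1 to 1, then the turn about the tool's z as a share of 90 degrees, from -1 to 1. In form: [[jaw, [tx, ty, tz], spin], ...]. A call has 1 to 5 rows; each row shifts and turns the commanded pose from where the row before left it, along the tool's axes as they then stand; what a row does not reach is not made up. A row lasts 1/8 s, in which the tool goes at most 62.5 mm and 10.7 degrees, less where a joint would pass 70% of its speed; a pose out of reach is approached as far as the arm can. A call with a number of a shift or a turn outside -1 to 1 is refused whole. A call with a gripper value outside its range is refused whole. The fingers move at their own pace and stop on an object; "squeeze" is the grip in N (left out, the last holds). Time passes only in rows, so rows that do not move let the fingers close. It gives the time, the measured TCP pose, the force, the opening and the grip force at its end, in the units of the state.
- read_state(): the state, without advancing time (a new reading comes with each control period).
- snapshot(name): name is "scene" or "top"; returns a dict with "color" (480x640x3 uint8, red, green, blue), "range_z" (480x640 float32, mm along the optical axis (not along the pixel's ray), 0 where there is no reading), "intrinsics" (3x3 intrinsics, pixels), "distortion" ([k1, k2, p1, p2, k3] as OpenCV has them; the pictures are not rectified), "position" and "rotation" of the camera in the world. Camera axes: x right, y down, z forward; pixel columns grow to the right and rows downward; lengths in mm; the calibration is good to about 2 mm. A picture is of the moment at which its call begins.
- sign_off(): hands the job in; it is judged then, once.
The state is a dict: "time_s": time; "qpos": joint angles; "qvel": joint speeds; "effort": joint torques, N m; "position": TCP position; "ee_rot": TCP orientation; "wrist_force": force on the tool from outside, world axes, zero at the start; "ft_torque": the same for the moment, N m; "opening": finger opening in mm; "gripper_force": force on a finger pad.
Only numpy, scipy, OpenCV 4.12 (cv2) and the standard library are available. Lean on these libraries where they do the work, as an engineer would, in place of code of your own. Each camera call takes 0.05 s, during which the arm holds its last target. There are 200 camera calls.

TASK

Pick up the steel tube carrier and hang it on the stand's headed pin by the slot in its back plate: bring the open side of the slot over the pin, rest the lip above the slot lightly on the pin to find its height, slide the carrier sideways along it until the pin is at the closed end, then let it down so that the pin sits in the notch, and let go. Work gently, by feel, as the pin's height is set by hand (never press the carrier on the stand with more than 20 N), keep the carrier upright, and leave the rack, bottle and bowl where they are.

Things in the scene. Friction and masses are not known exactly. Their poses are not given: they have to be found in the camera images.
- carrier: Steel tube carrier, 0.3 to 0.55 kg, standing on its shelf. Upright back plate: 6 mm thick (its x), 100 mm wide (y -50 to 50), 165 mm tall, with a slot (see notch, mouth). Shelf at the foot out to x = +65 mm, three empty tube cups 37 mm high on it. Origin: underside, middle of the plate's thickness and width; z up.
- grip (a point): Middle of the top edge of the carrier's back plate (x 0, y 0, z 165 mm in the carrier's frame). Grip the plate here from above, one finger before and one behind it; only its upper 40 mm stay clear of the stand when it hangs.
- notch (a point): Where the pin's centre lies in the carrier when seated: x 0, y 0, z 95.5 mm of the carrier's frame, same axes. The slot through the plate is 13 mm high (z 79.5 to 92.5) and runs from the plate's +y edge to its closed end at y = -7 mm; there, from y -7 to 7 mm, a notch goes 8 mm further up, to z = 100.5 mm. The pin bears on the notch's top.
- mouth (a point): Middle of the slot's wide mouth at the carrier's +y edge (x 0, y 40, z 71 mm of the carrier's frame). The lip over the slot (underside z = 92.5 mm) reaches out to y = 50 mm, the lip under it only to y = 25 mm: between y 25 and 50 mm the mouth is open from z = 50 to 92.5 mm, room to find the pin with the upper lip.
- stand: Fixed stand: foot plate 150 x 130 x 12 mm, upright aluminium strip 60 mm wide (y -30 to 30), 8 mm thick, front face at x = 0, top at z = 166 mm. A headed pin (see strip) sticks out of its front along +x. The carrier hangs with its x, y, z axes along the stand's, so it slides on towards the stand's +y. Origin: centre of the foot's underside, z up.
- strip (a point): Point on the strip's front face, stand's x 0, y 0, z 150 mm. The pin leaves the face near it, at y = 0: 10 mm diameter, 12 mm free length along +x, then a head of 22 mm diameter, 5 mm thick. It is clamped by hand at an unmeasured height, centre from z = 139 to 161 mm, and does not give. The plate goes between face and head, its middle at x = 6 mm.
- rack: Bystander: white tube rack with red-capped tubes, 90 x 160 x 98 mm, loose. Origin: centre of the underside.
- bottle: Bystander: white bottle, 68 mm diameter, 150 mm tall, loose. Origin: centre of the underside.
- bowl: Bystander: steel bowl, 110 mm diameter, 45 mm high, loose. Origin: centre of the underside.
Things that resemble listed ones, but are neither listed nor needed, are in the scene too. Of the things that look like the stand, take the one that is farthest from the robot's base at the start.

How it is judged:
By the outcome, as a careful person would: the job done as asked, in the order asked, and still so for the second after the job is handed in, with the robot touching nothing.
It also fails if it takes over 59 s, if anything falls off the work surface, if the arm or the gripper's body presses on something with over 40 N, if the wrist force passes 120 N, or if a joint passes its speed limit or range.

## Working session

There is one attempt and no reset: what is moved stays moved. The work goes in short steps, Python scripts to look and compute and a tool call to move; the robot and the scene stay as the last step left them, time stands still between calls to the robot, and variables do not carry over. Pictures are saved under pics/ and viewed, at most 10 in all, crops included, and the job is handed in when it is done.

Besides the shell and the picture viewer there is one more tool, called after "Request:" by a JSON object that holds its "method" and its "body". jog_arm: Moves the arm, as the interface text tells. Shift numbers are shares of 600 mm and turn numbers shares of 90 degrees, none past 1 either way. Its arguments: {"type":"object","properties":{"motion":{"type":"array","items":{"type":"array"}},"squeeze":{"type":"number"}},"required":["motion"]}

```bash
mkdir -p pics; cat > h.py <<'E'
from station import *
import numpy as np, cv2
def cloud(s):
    K=s["intrinsics"];D=np.array(s["distortion"],float);z=s["range_z"]
    v,u=np.mgrid[0:480,0:640]
    p=cv2.undistortPoints(np.stack([u,v],-1).reshape(-1,1,2).astype(np.float64),np.array(K,float),D).reshape(480,640,2)
    c=np.dstack([p*z[...,None],z])
    w=c@np.array(s["rotation"]).T+np.array(s["position"]); w[z<=0]=np.nan
    return w
E
python3 - <<'E'
from h import *
np.set_printoptions(precision=3,suppress=True)
for n in("scene","top"):
    s=snapshot(n); cv2.imwrite(f"pics/{n}0.png",s["color"][...,::-1]); np.savez(f"{n}0.npz",w=cloud(s),c=s["color"])
    print(n,s["position"],s["rotation"],s["intrinsics"])
print(read_state())
E
```

```text
scene [1025.741 -688.697  714.824] [[ 0.788  0.374 -0.489]
 [ 0.615 -0.462  0.638]
 [ 0.013 -0.804 -0.595]] [[447.057   0.    317.705]
 [  0.    447.057 236.432]
 [  0.      0.      1.   ]]
top [ 352.204  -48.78  1641.762] [[ 0.    -0.992  0.123]
 [-1.    -0.001 -0.002]
 [ 0.002 -0.123 -0.992]] [[544.688   0.    323.058]
 [  0.    544.688 235.355]
 [  0.      0.      1.   ]]
{'time_s': 0.1, 'qpos': array([ 1.092,  0.351,  1.652, -0.   ,  1.139, -0.085]), 'qvel': array([-0.   , -0.002, -0.001, -0.   , -0.001,  0.001]), 'effort': array([  0.002, -49.803, -28.57 ,   0.07 ,   0.024,  -0.   ]), 'position': array([210.893, 507.656, 232.165]), 'ee_rot': array([[-0.923,  0.384, -0.   ],
       [ 0.384,  0.923, -0.001],
       [ 0.   , -0.001, -1.   ]]), 'wrist_force': array([ 0.439, -0.286, -0.781]), 'ft_torque': array([-0.05 ,  0.004, -0.025]), 'gripper_force': 0.0, 'opening': 93.02789879358268}
```

View pics/scene0.png

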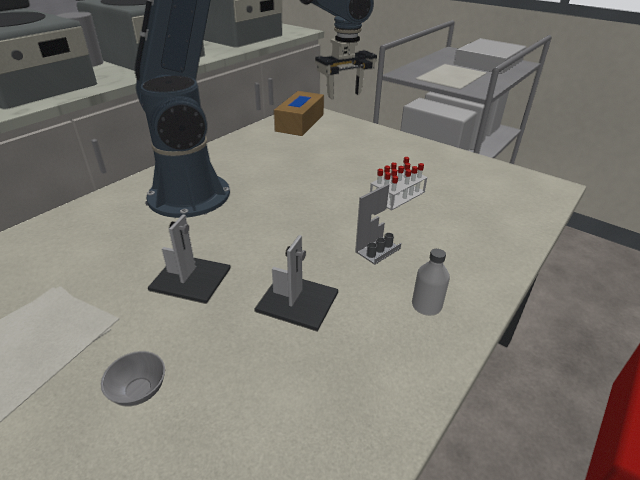

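View pics/top0.png

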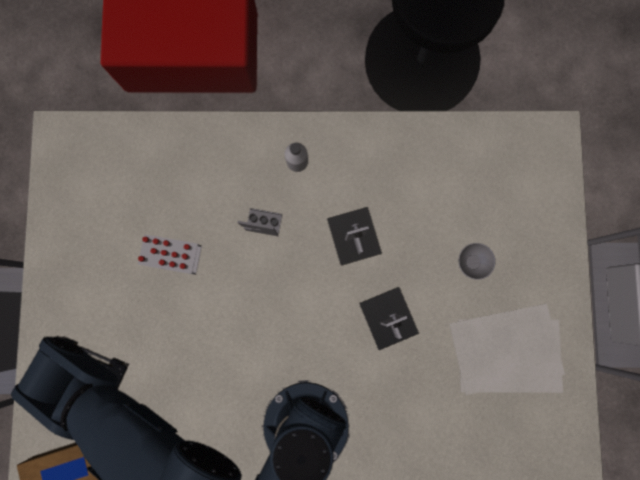

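Scene view: stand look-alikes at (297,285) [top (355,235)] and (187,262) [top (389,318)]. The one at top (355,235) is farther from the base at top (305,430), so I choose it. The carrier is at scene (375,225), top (262,220). The rack, bottle and bowl are distinct.

```bash
python3 - <<'E'
from h import *
np.set_printoptions(precision=1,suppress=True)
a=np.load("scene0.npz");b=np.load("top0.npz")
c1=cv2.resize(a["c"][170:330,240:410],None,fx=3,fy=3,interpolation=cv2.INTER_CUBIC)
c2=cv2.resize(b["c"][195:275,230:390],None,fx=3.1875,fy=3.1875,interpolation=cv2.INTER_CUBIC)
im=np.zeros((480+0,510+0,3),np.uint8);im[:]=c1[:480,:510]
cv2.imwrite("pics/crop0.png",im[...,::-1])
big=cv2.resize(b["c"][195:275,230:390],None,fx=5,fy=5,interpolation=cv2.INTER_CUBIC);cv2.imwrite("pics/crop1.png",big[...,::-1])
P=[]
def box(W,xl,xh,yl,yh,zl,zh):
    w=W.reshape(-1,3);return w[(w[:,0]>xl)&(w[:,0]<xh)&(w[:,1]>yl)&(w[:,1]<yh)&(w[:,2]>zl)&(w[:,2]<zh)]
for n,d in(("scene",a),("top",b)):
    W=d["w"]
    print(n,[W[p] for p in ([(235,355),(318,389),(220,262)] if n=="top" else [(245,292),(210,370)])])
    w=W.reshape(-1,3)
    # top edges
    q=box(W,350,800,-250,250,150,185); 
    lab=q[:,1]>0
    # cluster coarse print
    from scipy.cluster.hierarchy import fclusterdata
    if len(q)>3:
        L=fclusterdata(q,25,'distance','single')
        for l in set(L):
            r=q[L==l]
            if len(r)<8: continue
            m=r.mean(0);(_,(sx,sy),ang)=cv2.minAreaRect(r[:,:2].astype(np.float32))
            u=np.linalg.svd((r-m)[:,:2],full_matrices=False)[2][0]
            print(len(r),m,r.min(0),r.max(0),"dir",np.degrees(np.arctan2(u[1],u[0])),sx,sy)
    for (yl,yh) in((-250,-20),):
        c=d["c"].reshape(-1,3).max(1); k=(c<75)&(w[:,2]>3)&(w[:,2]<22)&(w[:,0]>250)&(w[:,0]<800)&(abs(w[:,1])<350)
        q=w[k]; L=fclusterdata(q[:, :2],15,'distance','single')
        for l in set(L):
            r=q[L==l]
            if len(r)>100: print("foot",len(r),r.mean(0),cv2.minAreaRect(r[:,:2].astype(np.float32)))
E
```

```text
scene [array([ 552.8, -155.6,  166.9]), array([564.8, 123.1, 114.5])]Traceback (most recent call last):
  File "<stdin>", line 22, in <module>
    Y = distance.pdist(X, metric=metric)
    return xpx.lazy_apply(_np_pdist, X, out,
           ~~~~~~~~~~~~~~^^^^^^^^^^^^^^^^^^^
                          # lazy_apply doesn't support Array kwargs
                          ^^^^^^^^^^^^^^^^^^^^^^^^^^^^^^^^^^^^^^^^^
    ...<4 lines>...
                          shape=((n * (n - 1)) // 2, ), dtype=X.dtype,
                          ^^^^^^^^^^^^^^^^^^^^^^^^^^^^^^^^^^^^^^^^^^^^
                          as_numpy=True, metric=metric, **kwargs)
                          ^^^^^^^^^^^^^^^^^^^^^^^^^^^^^^^^^^^^^^^
    out = wrapped(*args, **kwargs)
    out = func(*args_list, **kwargs)
    raise ValueError(f'Unknown Distance Metric: {mstr}')
ValueError: Unknown Distance Metric: single
```

View pics/crop0.png

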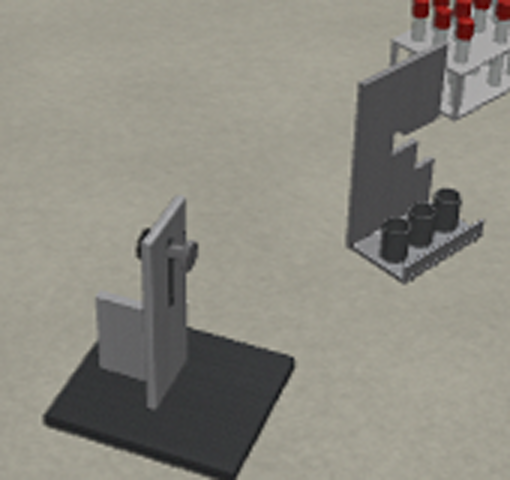

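View pics/crop1.png

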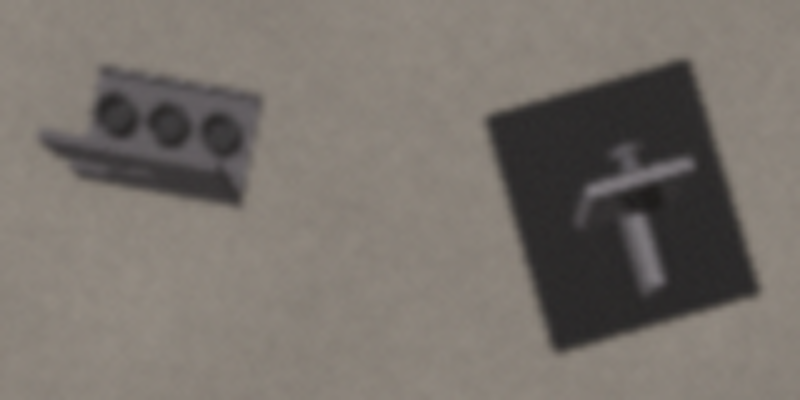

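Crop check: the chosen stand has its headed pin at crop0 (188,252), facing +x. The carrier's slot mouth opens at crop0 (425,140), toward world +y. Now I'll measure both.

```bash
python3 - <<'E'
from h import *
np.set_printoptions(precision=1,suppress=True)
def clus(q,d):
    from scipy.spatial import cKDTree
    from scipy.sparse.csgraph import connected_components
    return connected_components(cKDTree(q).sparse_distance_matrix(cKDTree(q),d).tocsr())[1]
for n in("scene","top"):
    d=np.load(n+"0.npz");w=d["w"].reshape(-1,3);c=d["c"].reshape(-1,3).max(1)
    reg=(w[:,0]>300)&(w[:,0]<750)&(abs(w[:,1])<260)
    def rep(t,k,mn):
        q=w[k];L=clus(q,12)
        for l in set(L):
            r=q[L==l]
            if len(r)<mn: continue
            m=r.mean(0);u=np.linalg.svd((r-m)[:,:2],full_matrices=False)[2][0]
            R=cv2.minAreaRect(r[:,:2].astype(np.float32))
            print(n,t,len(r),m,"z",r[:,2].min(),r[:,2].max(),"dir%.1f"%np.degrees(np.arctan2(u[1],u[0])),"rect",np.round(np.r_[R[0],R[1],R[2]],1))
    rep("hi",reg&(w[:,2]>135)&(w[:,2]<190),8)
    rep("mid",reg&(w[:,2]>60)&(w[:,2]<135),20)
    rep("low",reg&(w[:,2]>6)&(w[:,2]<25),60)
E
```

```text
scene hi 347 [566.3 130.3 152.7] z 135.0411881736111 167.61228146932308 dir-100.8 rect [566.1 134.2 102.6  10.5  79.7]
scene hi 166 [ 312.7 -245.1  153.7] z 135.17027343416657 167.4843465008165 dir-14.2 rect [ 312.4 -242.2   24.4   34.8   16.3]
scene hi 294 [ 556.  -149.3  152.5] z 135.05487709544047 167.62603311637315 dir-76.5 rect [ 558.4 -143.7   25.4   62.1   15.3]
scene hi 17 [ 537.2 -155.4  145.7] z 138.23364175550148 151.31597601466785 dir-74.2 rect [ 536.2 -153.8    3.9   16.1   16.9]
scene mid 604 [565.5 125.  101.2] z 60.4170088739811 134.95672717102957 dir79.1 rect [565.7 134.1 104.1  10.8  78.1]
scene mid 229 [ 306.8 -246.    96.3] z 60.044210473478074 134.58937684091734 dir-68.5 rect [ 305.9 -243.2    5.    35.7   19.4]
scene mid 369 [ 555.2 -154.3   97.2] z 60.221986607242115 134.97737032057307 dir-76.9 rect [ 553.9 -147.5    8.3   59.7    9.1]
scene mid 161 [ 517.2 -158.2   73.8] z 60.00107680889823 84.13837899296675 dir16.0 rect [ 516.7 -157.    37.    11.6   19.6]
scene low 443 [598.  121.8  14.8] z 6.017950219432237 24.914543037788576 dir-113.0 rect [595.9 127.3 101
[... 670 characters left out ...]
 135.32880922565778 167.8063902046665 dir-139.0 rect [ 313.1 -243.7   24.3   29.4    1.7]
top mid 72 [560.4 122.5 106.8] z 62.46417282625953 133.36939292805528 dir80.3 rect [561.8 131.9  97.    5.7  82.8]
top mid 65 [ 523.7 -150.2   80.4] z 62.982361519459346 91.28433324060279 dir-140.6 rect [ 527.7 -147.1   63.3   22.8   42.9]
top low 1792 [ 551.7 -144.7   11.9] z 6.004954829767257 24.882688557472193 dir-149.6 rect [ 530.7 -141.   207.   188.    28.2]
top low 277 [603.7 122.2  11.6] z 6.0415520112755985 24.480484491722564 dir-106.1 rect [592.5 119.9 120.1  92.8  84.4]
top low 725 [ 341.3 -216.4   12.1] z 6.010281128118322 21.903427028077658 dir115.6 rect [ 352.2 -206.5  106.9  100.4   90. ]
```

```bash
python3 - <<'E'
from h import *
np.set_printoptions(precision=2,suppress=True)
d=np.load("scene0.npz");w=d["w"].reshape(-1,3)
def rot(p,c,a):
    a=np.radians(a);q=p[:,:2]-c;return np.c_[q@[np.cos(a),np.sin(a)],q@[-np.sin(a),np.cos(a)],p[:,2]]
# stand: front face plane
for nm,c0,a0,zl,zh,k in(("stand",(554,-145),15.8,30,125,0),("carrier",(566,133),-10.3,105,160,1)):
    q=rot(w,np.array(c0),a0);m=(abs(q[:,0])<14)&(abs(q[:,1])<60)&(q[:,2]>zl)&(q[:,2]<zh)
    p=q[m]; print(nm,"x hist",np.histogram(p[:,0],np.arange(-14,15,2)))
    f=p[(abs(p[:,1])<46 if k else abs(p[:,1])<26)]
    med=np.median(f[:,0]); f=f[abs(f[:,0]-med)<3]
    A=np.c_[np.ones(len(f)),f[:,1],f[:,2]-100];s=np.linalg.lstsq(A,f[:,0],rcond=None)[0]
    print(nm,"front x=%.2f slope_y %.4f (deg %.2f) slope_z %.4f"%(s[0],s[1],-np.degrees(s[1]),s[2]),"y ext",np.percentile(p[:,1],[0,1,99,100]))
q=rot(w,np.array((554,-145)),15.8)
for n in("scene","top"):
    q=rot(np.load(n+"0.npz")["w"].reshape(-1,3),np.array((554,-145)),15.8)
    h=q[(q[:,0]>8)&(q[:,0]<30)&(abs(q[:,1])<30)&(q[:,2]>120)&(q[:,2]<180)]
    print(n,"head",len(h),h.min(0),h.max(0),h.mean(0))
    h=h[h[:,0]>np.percentile(h[:,0],50)];print(h.min(0),h.max(0))
# fingers
for n in("scene","top"):
    w=np.load(n+"0.npz")["w"].reshape(-1,3)
    f=w[(np.hypot(w[:,0]-211,w[:,1]-508)<90)&(w[:,2]>150)&(w[:,2]<330)]
    print(n,"fingers z",np.sort(f[:,2])[:12],len(f))
    b=w[(w[:,0]>250)&(w[:,0]<750)&(w[:,1]<-60)&(w[:,1]>-230)]
E
```

```text
stand x hist (array([  0,   0,   2,  21,  31,  35, 325,  47,   0,   0,   0,   0,   0,
         0]), array([-14, -12, -10,  -8,  -6,  -4,  -2,   0,   2,   4,   6,   8,  10,
        12,  14]))
stand front x=-0.61 slope_y -0.0041 (deg 0.24) slope_z 0.0028 y ext [-31.77 -30.73  26.3   27.02]
carrier x hist (array([  0,   0,   0,   1,   7,  10,  55, 311, 145,   3,   0,   0,   0,
         0]), array([-14, -12, -10,  -8,  -6,  -4,  -2,   0,   2,   4,   6,   8,  10,
        12,  14]))
carrier front x=1.39 slope_y -0.0004 (deg 0.02) slope_z -0.0003 y ext [-51.08 -49.79  50.41  52.98]
scene head 54 [  8.06 -11.45 129.36] [ 17.46   9.39 151.32] [ 14.69  -2.22 142.16]
[ 15.74  -9.62 129.36] [ 17.46   9.39 151.32]
top head 21 [  8.55 -10.73 141.24] [ 16.44   9.55 151.74] [ 12.94  -0.13 146.89]
[ 13.26 -10.73 142.33] [ 16.44   8.59 151.17]
scene fingers z [217.59 219.14 219.24 219.71 220.71 220.89 221.9  221.91 222.31 222.47
 222.91 223.19] 695
top fingers z [222.56 223.86 303.16 303.8  305.74 305.84 306.82 307.03 308.33 308.51
 308.88 308.93] 237
```

Estimates:
- **Carrier:** plate middle at (564.5, 133), yaw -10.3°.
- **Stand:** origin (553.8, -146.4), yaw about 15.9°.
- **Pin:** centre z ≈ 140.5.
- **Tool:** tip_reach ≈ 14.

All of these agree with the given sizes.

Request:
{"method": "jog_arm", "body": {"motion": [[93, [0, 0, 0], 0.108], [93, [0, 0, 0], 0.108], [93, [0, 0, 0], 0.108], [93, [0, 0, 0], 0.108], [93, [0, 0, 0], 0.108]], "squeeze": 50}}

```text
time_s: 0.72
position: [210.9, 507.7, 232.3]
ee_rot: [[-0.318, 0.948, -0.0], [0.948, 0.318, -0.001], [-0.001, -0.001, -1.0]]
wrist_force: [-0.0, 0.2, 0.6]
opening: 93.2
gripper_force: 0.0
```

Request:
{"method": "jog_arm", "body": {"motion": [[93, [0, 0, 0], 0.108], [93, [0, 0, 0], 0.108], [93, [0, 0, 0], 0.108], [93, [-0.03, 0.04, 0], 0], [93, [-0.0424, 0.0576, 0], 0]]}}

```text
time_s: 1.35
position: [260.9, 454.2, 232.3]
ee_rot: [[0.178, 0.984, -0.0], [0.984, -0.178, -0.0], [-0.001, -0.0, -1.0]]
wrist_force: [0.5, -0.3, -0.2]
opening: 92.8
gripper_force: 0.0
```

Request:
{"method": "jog_arm", "body": {"motion": [[93, [-0.0424, 0.0576, 0], 0], [93, [-0.0424, 0.0576, 0], 0], [93, [-0.0424, 0.0576, 0], 0], [93, [-0.0424, 0.0576, 0], 0], [93, [-0.0424, 0.0576, 0], 0]]}}

```text
time_s: 1.98
position: [408.7, 297.4, 232.4]
ee_rot: [[0.179, 0.984, -0.0], [0.984, -0.179, -0.0], [-0.0, -0.0, -1.0]]
wrist_force: [0.9, 0.1, 0.3]
opening: 93.2
gripper_force: 0.0
```

Request:
{"method": "jog_arm", "body": {"motion": [[93, [-0.0424, 0.0576, 0], 0], [93, [-0.0424, 0.0576, 0], 0], [93, [-0.0424, 0.0576, 0], 0], [93, [-0.0424, 0.0576, 0], 0], [93, [0, 0, 0], 0]]}}

```text
time_s: 2.6
position: [526.9, 171.9, 232.1]
ee_rot: [[0.182, 0.983, -0.0], [0.983, -0.182, -0.0], [-0.0, -0.0, -1.0]]
wrist_force: [-0.5, -0.2, -0.2]
opening: 92.8
gripper_force: 0.0
```

```bash
cat > g.py <<'E'
from h import *
import sys
s=read_state();R=s["ee_rot"];p=s["position"]
def go(x,y,yaw):
    print("pos",p.round(1),"yaw y-axis",np.degrees(np.arctan2(R[1,1],R[0,1])).round(2),"F",s["wrist_force"].round(2),"t",s["time_s"],"tilt z",R[:,2].round(4), "open",s["opening"])
    dl=R.T@(np.array([x-p[0],y-p[1],0]));print("tool shift mm",dl.round(1),"share",(dl/600).round(4),"spin share",((np.degrees(np.arctan2(R[1,1],R[0,1]))-yaw)/90).round(4))
if len(sys.argv)>1: go(*map(float,sys.argv[1:]))
E
python3 g.py 564.5 133.3 -10.3
```

```text
pos [526.9 171.9 232.1] yaw y-axis -10.49 F [-0.54 -0.2  -0.19] t 2.6 tilt z [-5.e-04 -3.e-04 -1.e+00] open 92.79946113654184
tool shift mm [-31.1  43.9  -0. ] share [-0.0518  0.0732 -0.    ] spin share -0.0021
```

Request:
{"method": "jog_arm", "body": {"motion": [[93, [-0.026, 0.0366, 0], -0.001], [93, [-0.026, 0.0366, 0], -0.001], [93, [0, 0, 0.04], 0], [93, [0, 0, 0.04], 0], [93, [0, 0, 0.03], 0]]}}

```text
time_s: 3.22
position: [562.7, 135.8, 165.5]
ee_rot: [[0.176, 0.984, -0.001], [0.984, -0.176, -0.0], [-0.0, -0.001, -1.0]]
wrist_force: [0.7, 0.8, 0.3]
opening: 93.1
gripper_force: 0.0
```

```bash
python3 g.py 564.5 133.3 -10.3; python3 - <<'E'
from h import *
s=snapshot("scene");cv2.imwrite("pics/s1.png",cv2.resize(s["color"][120:280,300:460],None,fx=3.5,fy=3.5)[...,::-1])
E
```

```text
pos [562.7 135.8 165.5] yaw y-axis -10.11 F [0.72 0.81 0.3 ] t 3.225 tilt z [-0.0012 -0.     -1.    ] open 93.13558586403393
tool shift mm [-2.1  2.2 -0. ] share [-0.0035  0.0037 -0.    ] spin share 0.0021
```

View pics/s1.png

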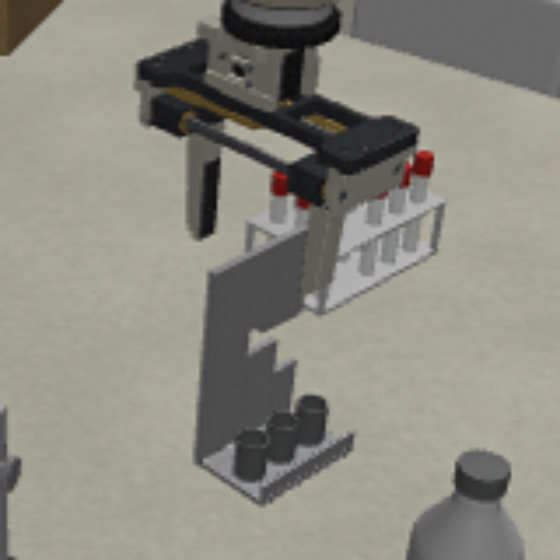

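The plate (crop (255,290)) sits between the open fingers (crop (203,235) and (322,300)), above the slot. I'll finish the descent and settle before closing.

Request:
{"method": "jog_arm", "body": {"motion": [[93, [-0.003, 0.003, 0.025], 0], [93, [0, 0, 0], 0], [93, [0, 0, 0], 0]]}}

```text
time_s: 3.65
position: [565.2, 133.1, 152.2]
ee_rot: [[0.176, 0.984, 0.001], [0.984, -0.176, 0.0], [0.0, 0.001, -1.0]]
wrist_force: [-0.8, -0.2, -0.5]
opening: 92.8
gripper_force: 0.0
```

```bash
python3 g.py 564.5 133.3 -10.3
```

```text
pos [565.2 133.1 152.2] yaw y-axis -10.15 F [-0.85 -0.19 -0.49] t 3.65 tilt z [ 8.e-04  1.e-04 -1.e+00] open 92.84649091715656
tool shift mm [ 0.1 -0.7 -0. ] share [ 0.0001 -0.0012 -0.    ] spin share 0.0017
```

Request:
{"method": "jog_arm", "body": {"motion": [[93, [0, -0.001, 0.008], 0.0015], [93, [0, 0, 0], 0], [30, [0, 0, 0], 0], [15, [0, 0, 0], 0], [12, [0, 0, 0], 0]], "squeeze": 50}}

```text
time_s: 4.28
position: [564.3, 133.2, 146.9]
ee_rot: [[0.178, 0.984, 0.0], [0.984, -0.178, 0.0], [0.0, 0.0, -1.0]]
wrist_force: [-0.4, -0.6, -1.4]
opening: 67.3
gripper_force: 0.0
```

Request:
{"method": "jog_arm", "body": {"motion": [[10, [0, 0, 0], 0], [8, [0, 0, 0], 0], [0, [0, 0, 0], 0], [0, [0, 0, 0], 0], [0, [0, 0, 0], 0]]}}

```text
time_s: 4.9
position: [564.3, 133.1, 146.9]
ee_rot: [[0.178, 0.984, 0.0], [0.984, -0.178, -0.0], [0.0, 0.0, -1.0]]
wrist_force: [0.2, 0.7, -0.0]
opening: 17.4
gripper_force: 0.0
```

Request:
{"method": "jog_arm", "body": {"motion": [[0, [0, 0, 0], 0], [0, [0, 0, 0], 0], [0, [0, 0, 0], 0], [0, [0, 0, -0.008], 0], [0, [0, 0, -0.01], 0]]}}

```text
time_s: 5.52
position: [564.1, 133.1, 157.7]
ee_rot: [[0.178, 0.984, -0.001], [0.984, -0.178, -0.0], [-0.0, -0.001, -1.0]]
wrist_force: [-0.8, -0.4, -2.8]
opening: 5.5
gripper_force: 50.0
```

Request:
{"method": "jog_arm", "body": {"motion": [[0, [0, 0, -0.05], 0], [0, [0, 0, -0.07], 0], [0, [0, 0, -0.08], 0], [0, [0, 0, -0.07], 0], [0, [0, 0, -0.03], 0]]}}

```text
time_s: 6.15
position: [564.6, 133.2, 340.6]
ee_rot: [[0.178, 0.984, 0.003], [0.984, -0.178, 0.001], [0.001, 0.003, -1.0]]
wrist_force: [-0.2, 0.1, -4.2]
opening: 5.7
gripper_force: 50.0
```

Request:
{"method": "jog_arm", "body": {"motion": [[0, [0, 0, 0], 0], [0, [0, 0, 0], 0]]}}

```text
time_s: 6.4
position: [563.9, 133.1, 336.5]
ee_rot: [[0.178, 0.984, -0.002], [0.984, -0.178, -0.0], [-0.001, -0.002, -1.0]]
wrist_force: [0.9, -0.3, -3.7]
opening: 5.7
gripper_force: 50.0
```

```bash
python3 - <<'E'
import numpy as np
a=np.radians(15.9);ex=np.array([np.cos(a),np.sin(a)]);ey=np.array([-ex[1],ex[0]])
for y in(-110,-43,0): print(y,np.array([553.8,-146.4])+6*ex+y*ey)
E
python3 g.py 589.7 -250.5 15.9
```

```text
-110 [ 589.70596191 -250.54778874]
-43 [ 571.35069426 -186.111121  ]
0 [ 559.57044786 -144.75624469]
pos [563.9 133.1 336.5] yaw y-axis -10.28 F [ 0.86 -0.25 -3.68] t 6.4 tilt z [-1.8e-03 -3.0e-04 -1.0e+00] open 5.686282429481739
tool shift mm [-3.728e+02  9.390e+01  1.000e-01] share [-6.214e-01  1.565e-01  1.000e-04] spin share -0.2909
```

Request:
{"method": "jog_arm", "body": {"motion": [[0, [-0.02, 0.005, -0.01], 0], [0, [-0.045, 0.0115, -0.01], 0], [0, [-0.0622, 0.0156, 0], 0], [0, [-0.0622, 0.0156, 0], 0], [0, [-0.0622, 0.0156, 0], 0]]}}

```text
time_s: 7.02
position: [574.5, -24.1, 349.3]
ee_rot: [[0.179, 0.984, -0.001], [0.984, -0.179, -0.0], [-0.0, -0.001, -1.0]]
wrist_force: [0.3, -0.3, -3.1]
opening: 5.9
gripper_force: 50.0
```

Request:
{"method": "jog_arm", "body": {"motion": [[0, [-0.0622, 0.0156, 0], 0], [0, [-0.0622, 0.0156, 0], 0], [0, [-0.0622, 0.0156, 0], 0], [0, [-0.0622, 0.0156, 0], 0], [0, [-0.0622, 0.0156, 0], 0]]}}

```text
time_s: 7.65
position: [587.0, -216.1, 349.3]
ee_rot: [[0.179, 0.984, -0.001], [0.984, -0.179, 0.0], [0.0, -0.001, -1.0]]
wrist_force: [0.4, 0.2, -2.8]
opening: 5.4
gripper_force: 50.0
```

Request:
{"method": "jog_arm", "body": {"motion": [[0, [-0.04, 0.01, 0], 0], [0, [-0.02, 0.005, 0], -0.05], [0, [0, 0, 0], -0.09], [0, [0, 0, 0], -0.09], [0, [0, 0, 0], -0.061]]}}

```text
time_s: 8.28
position: [589.8, -251.3, 349.4]
ee_rot: [[-0.278, 0.961, -0.001], [0.961, 0.278, 0.0], [0.001, -0.0, -1.0]]
wrist_force: [-0.1, -0.3, -3.6]
opening: 6.0
gripper_force: 50.0
```

Request:
{"method": "jog_arm", "body": {"motion": [[0, [0, 0, 0], 0], [0, [0, 0, 0], 0], [0, [0, 0, 0], 0]]}}

```text
time_s: 8.65
position: [589.9, -251.1, 349.6]
ee_rot: [[-0.273, 0.962, -0.0], [0.962, 0.273, 0.0], [0.0, -0.0, -1.0]]
wrist_force: [-0.6, -1.5, -3.4]
opening: 6.1
gripper_force: 50.0
```

```bash
python3 g.py 589.7 -250.5 15.9; python3 - <<'E'
from h import *
np.set_printoptions(precision=2,suppress=True)
s=snapshot("scene");w=cloud(s)
cv2.imwrite("pics/s2.png",cv2.resize(s["color"][100:380,180:500],None,fx=2.4,fy=2.1)[...,::-1])
p=read_state()["position"];q=w.reshape(-1,3)
a=np.radians(15.9);ex=np.array([np.cos(a),np.sin(a)]);ey=np.array([-ex[1],ex[0]])
d=q[:,:2]-p[:2];x=d@ex;y=d@ey;z=q[:,2]-(p[2]-147)
m=(abs(x)<12)&(abs(y)<60)&(z>5)&(z<125)
f=np.c_[x,y,z][m];f=f[(f[:,1]>-44)&(abs(f[:,0]-np.median(f[:,0]))<3)]
A=np.c_[np.ones(len(f)),f[:,1],f[:,2]-80];c=np.linalg.lstsq(A,f[:,0],rcond=None)[0]
print(len(f),"front x, slopes y z",c, "y ext",np.percentile(f[:,1],[0,1,99,100]))
m=(x>10)&(x<75)&(abs(y)<70)&(abs(z)<30);print("shelf",np.c_[x,y,z][m].min(0),np.c_[x,y,z][m].max(0))
E
```

```text
pos [ 589.9 -251.1  349.6] yaw y-axis 15.85 F [-0.63 -1.51 -3.4 ] t 8.65 tilt z [-1.e-04  1.e-04 -1.e+00] open 6.098861204185696
tool shift mm [ 0.7 -0.   0. ] share [ 0.0011 -0.0001  0.    ] spin share -0.0006
1421 front x, slopes y z [ 1.03 -0.   -0.  ] y ext [-43.94 -43.06  50.81  53.51]
shelf [ 10.23 -49.09  -1.05] [64.24 52.14 29.97]
```

View pics/s2.png

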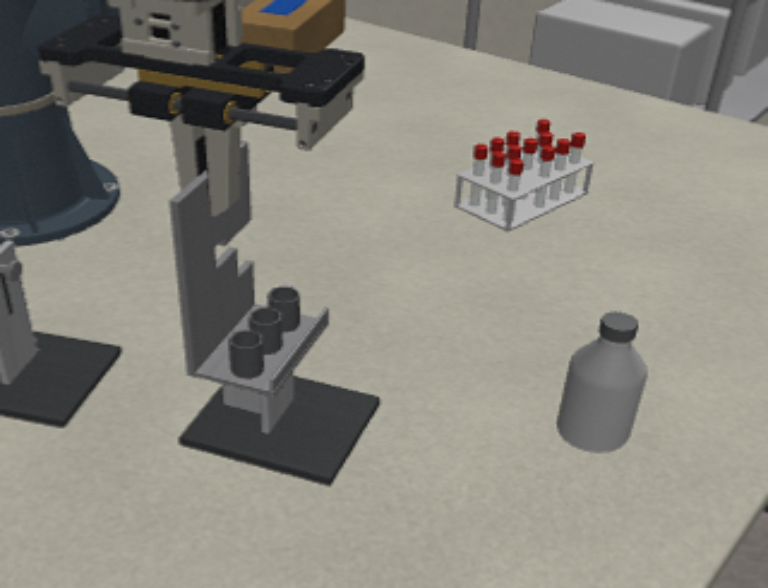

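The carrier hangs upright in the gripper (crop (200,280)), clear of the stand (crop (280,420)). I'll descend beside the stand, then measure plate against strip in one view.

Request:
{"method": "jog_arm", "body": {"motion": [[0, [0, 0.0017, 0.03], 0], [0, [0, 0, 0.06], 0], [0, [0, 0, 0.06], 0], [0, [0, 0, 0.05], 0], [0, [0, 0, 0.022], 0]]}}

```text
time_s: 9.32
position: [590.0, -250.4, 213.7]
ee_rot: [[-0.274, 0.962, -0.003], [0.962, 0.274, 0.002], [0.002, -0.003, -1.0]]
wrist_force: [-0.5, -0.4, -3.3]
opening: 5.5
gripper_force: 50.0
```

Request:
{"method": "jog_arm", "body": {"motion": [[0, [0, 0, 0], 0], [0, [0, 0, 0], 0], [0, [0, 0, 0], 0]]}}

```text
time_s: 9.7
position: [591.3, -251.1, 217.6]
ee_rot: [[-0.274, 0.962, 0.002], [0.962, 0.274, -0.001], [-0.001, 0.001, -1.0]]
wrist_force: [1.4, -1.0, -3.4]
opening: 5.7
gripper_force: 50.0
```

```bash
cat > m.py <<'E'
from h import *
np.set_printoptions(precision=2,suppress=True)
a=np.radians(15.9);ex=np.array([np.cos(a),np.sin(a)]);ey=np.array([-ex[1],ex[0]]);O=np.array([553.8,-146.4])
s=snapshot("scene");q=cloud(s).reshape(-1,3);t=read_state();p=t["position"]
d=q[:,:2]-O;S=np.c_[d@ex,d@ey,q[:,2]]
T=np.r_[(p[:2]-O)@ex,(p[:2]-O)@ey,p[2]];print("TCP in stand",T,"F",t["wrist_force"],"t",t["time_s"],"yaw",np.degrees(np.arctan2(t["ee_rot"][1,1],t["ee_rot"][0,1])))
def fit(n,yl,yh,zl,zh,x0):
    f=S[(S[:,1]>yl)&(S[:,1]<yh)&(S[:,2]>zl)&(S[:,2]<zh)&(abs(S[:,0]-x0)<9)]
    f=f[abs(f[:,0]-np.median(f[:,0]))<3];A=np.c_[np.ones(len(f)),f[:,1]-(yl+yh)/2,f[:,2]-zl]
    c=np.linalg.lstsq(A,f[:,0],rcond=None)[0];print(n,len(f),"x %.2f slopes %.4f %.4f"%tuple(c))
fit("strip",-26,10,30,125,0)
c=T[2]-147
fit("plate",T[1]-45,T[1]+15,c+105,c+130,T[0]);fit("plate low",T[1]-45,T[1]+45,c+42,c+75,T[0])
h=S[(S[:,0]>10)&(S[:,0]<22)&(abs(S[:,1])<14)&(S[:,2]>122)&(S[:,2]<170)]
print("head",len(h),h.min(0),h.max(0),np.median(h,0))
cv2.imwrite("pics/last.png",cv2.resize(s["color"][160:320,220:380],None,fx=3.7,fy=3.7,interpolation=cv2.INTER_CUBIC)[...,::-1])
E
python3 m.py
```

```text
TCP in stand [   7.32 -110.87  217.38] F [ 0.31 -1.04 -3.16] t 9.75 yaw 15.910287699920941
strip 231 x -0.09 slopes -0.0015 0.0023
plate 158 x 8.38 slopes 0.0007 0.0076
plate low 266 x 8.42 slopes -0.0015 0.0051
head 50 [ 10.16 -10.92 130.42] [ 18.02  10.89 151.46] [ 16.31  -1.09 143.76]
```

Request:
{"method": "jog_arm", "body": {"motion": [[0, [0.02, 0.0008, 0], 0], [0, [0.02, 0, 0], 0], [0, [0.015, 0, 0], 0], [0, [0.01, 0, 0], 0], [0, [0.005, 0, 0], 0]]}}

```text
time_s: 10.38
position: [579.8, -210.0, 216.5]
ee_rot: [[-0.274, 0.962, 0.0], [0.962, 0.274, -0.0], [-0.0, 0.0, -1.0]]
wrist_force: [-0.5, -0.1, -2.5]
opening: 5.7
gripper_force: 50.0
```

```bash
python3 m.py; cp pics/last.png pics/s3.png
```

```text
TCP in stand [  7.61 -68.14 216.48] F [ 0.51  0.46 -2.56] t 10.425 yaw 15.924082733095155
strip 63 x 0.41 slopes -0.0114 -0.0008
plate 140 x 8.71 slopes 0.0008 -0.0032
plate low 236 x 8.60 slopes -0.0029 -0.0047
head 50 [ 10.61  -9.94 128.65] [ 17.71  11.88 150.82] [ 16.15  -1.33 142.64]
```

View pics/s3.png

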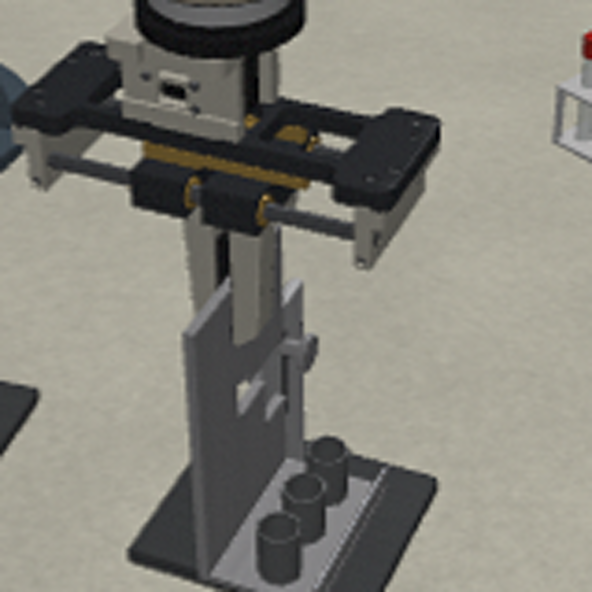

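The plate runs parallel to the strip and the pin head (crop (310,350)) is just ahead of the mouth. I'll move in to y ≈ -40.

Request:
{"method": "jog_arm", "body": {"motion": [[0, [0.012, 0.0005, 0], 0], [0, [0.012, 0, 0], 0], [0, [0.012, 0, 0], 0], [0, [0.01, 0, 0], 0], [0, [0, 0, 0], 0]]}}

```text
time_s: 11.05
position: [572.5, -183.3, 216.5]
ee_rot: [[-0.275, 0.962, 0.0], [0.962, 0.275, -0.0], [-0.0, 0.0, -1.0]]
wrist_force: [0.9, -0.1, -3.6]
opening: 5.5
gripper_force: 50.0
```

```bash
python3 m.py
```

```text
TCP in stand [  7.91 -40.92 216.54] F [-0.41  0.19 -3.27] t 11.1 yaw 15.929884362216136
strip 94 x 9.20 slopes -0.0167 -0.0116
plate 134 x 8.76 slopes 0.0029 0.0145
plate low 233 x 8.74 slopes -0.0047 0.0020
head 49 [ 12.56  -9.52 130.69] [ 18.62  11.27 151.62] [ 16.42  -1.21 143.71]
```

Request:
{"method": "jog_arm", "body": {"motion": [[0, [0, 0, 0.004], 0], [0, [0, 0, 0.006], 0], [0, [0, 0, 0.004], 0], [0, [0, 0, 0.002], 0], [0, [0, 0, 0], 0]]}}

```text
time_s: 11.72
position: [572.6, -183.7, 206.7]
ee_rot: [[-0.274, 0.962, -0.0], [0.962, 0.274, 0.0], [0.0, -0.0, -1.0]]
wrist_force: [0.8, -0.3, -3.6]
opening: 5.5
gripper_force: 50.0
```

Request:
{"method": "jog_arm", "body": {"motion": [[0, [0, 0, 0.001], 0], [0, [0, 0, 0.001], 0], [0, [0, 0, 0], 0]]}}

```text
time_s: 12.1
position: [572.6, -183.7, 205.6]
ee_rot: [[-0.274, 0.962, -0.0], [0.962, 0.274, 0.0], [0.0, -0.0, -1.0]]
wrist_force: [-0.2, -0.4, -2.4]
opening: 5.8
gripper_force: 50.0
```

Request:
{"method": "jog_arm", "body": {"motion": [[0, [0, 0, 0.001], 0], [0, [0, 0, 0.001], 0], [0, [0, 0, 0], 0]]}}

```text
time_s: 12.48
position: [572.6, -183.7, 204.4]
ee_rot: [[-0.274, 0.962, -0.0], [0.962, 0.274, 0.0], [0.0, -0.0, -1.0]]
wrist_force: [-0.4, -0.6, -2.9]
opening: 5.6
gripper_force: 50.0
```

Request:
{"method": "jog_arm", "body": {"motion": [[0, [0, 0, 0.0008], 0], [0, [0, 0, 0], 0]]}}

```text
time_s: 12.72
position: [572.6, -183.7, 203.9]
ee_rot: [[-0.274, 0.962, -0.0], [0.962, 0.274, -0.0], [0.0, -0.0, -1.0]]
wrist_force: [1.2, -0.3, -2.6]
opening: 5.4
gripper_force: 50.0
```

Request:
{"method": "jog_arm", "body": {"motion": [[0, [0, 0, 0.0008], 0], [0, [0, 0, 0], 0]]}}

```text
time_s: 12.98
position: [572.6, -183.7, 203.4]
ee_rot: [[-0.274, 0.962, -0.0], [0.962, 0.274, -0.0], [0.0, -0.0, -1.0]]
wrist_force: [-0.0, 0.1, -3.4]
opening: 5.7
gripper_force: 50.0
```

Request:
{"method": "jog_arm", "body": {"motion": [[0, [0, 0, 0.0008], 0], [0, [0, 0, 0], 0]]}}

```text
time_s: 13.22
position: [572.6, -183.7, 203.0]
ee_rot: [[-0.274, 0.962, -0.0], [0.962, 0.274, 0.0], [0.0, -0.0, -1.0]]
wrist_force: [0.1, 0.7, -3.6]
opening: 5.4
gripper_force: 50.0
```

Request:
{"method": "jog_arm", "body": {"motion": [[0, [0, 0, 0.0008], 0], [0, [0, 0, 0], 0]]}}

```text
time_s: 13.48
position: [572.6, -183.7, 202.5]
ee_rot: [[-0.274, 0.962, -0.0], [0.962, 0.274, 0.0], [0.0, -0.0, -1.0]]
wrist_force: [0.0, 0.6, -4.1]
opening: 5.8
gripper_force: 50.0
```

Request:
{"method": "jog_arm", "body": {"motion": [[0, [0, 0, 0.0008], 0], [0, [0, 0, 0], 0]]}}

```text
time_s: 13.72
position: [572.6, -183.7, 202.0]
ee_rot: [[-0.274, 0.962, -0.0], [0.962, 0.274, 0.0], [0.0, -0.0, -1.0]]
wrist_force: [-0.3, 0.5, -3.3]
opening: 5.7
gripper_force: 50.0
```

Request:
{"method": "jog_arm", "body": {"motion": [[0, [0, 0, 0.0007], 0], [0, [0, 0, 0], 0]]}}

```text
time_s: 13.98
position: [572.6, -183.7, 201.6]
ee_rot: [[-0.274, 0.962, -0.0], [0.962, 0.274, 0.0], [0.0, -0.0, -1.0]]
wrist_force: [-0.5, -0.5, -3.9]
opening: 5.3
gripper_force: 50.0
```

Request:
{"method": "jog_arm", "body": {"motion": [[0, [0, 0, 0.0007], 0], [0, [0, 0, 0], 0]]}}

```text
time_s: 14.22
position: [572.6, -183.7, 201.2]
ee_rot: [[-0.274, 0.962, -0.0], [0.962, 0.274, 0.0], [0.0, -0.0, -1.0]]
wrist_force: [0.1, -0.2, -2.5]
opening: 5.4
gripper_force: 50.0
```

Request:
{"method": "jog_arm", "body": {"motion": [[0, [0, 0, 0.0007], 0], [0, [0, 0, 0], 0]]}}

```text
time_s: 14.48
position: [572.6, -183.7, 200.7]
ee_rot: [[-0.274, 0.962, -0.0], [0.962, 0.274, 0.0], [0.0, -0.0, -1.0]]
wrist_force: [0.9, -0.5, -3.7]
opening: 5.6
gripper_force: 50.0
```

Request:
{"method": "jog_arm", "body": {"motion": [[0, [0, 0, 0.0007], 0], [0, [0, 0, 0], 0]]}}

```text
time_s: 14.72
position: [572.6, -183.7, 200.3]
ee_rot: [[-0.274, 0.962, -0.0], [0.962, 0.274, 0.0], [0.0, -0.0, -1.0]]
wrist_force: [-0.2, -1.0, -2.6]
opening: 5.8
gripper_force: 50.0
```

Request:
{"method": "jog_arm", "body": {"motion": [[0, [0, 0, 0.0007], 0], [0, [0, 0, 0], 0]]}}

```text
time_s: 14.98
position: [572.6, -183.7, 199.9]
ee_rot: [[-0.274, 0.962, -0.0], [0.962, 0.274, 0.0], [0.0, -0.0, -1.0]]
wrist_force: [-0.5, 0.5, -3.1]
opening: 5.6
gripper_force: 50.0
```

Request:
{"method": "jog_arm", "body": {"motion": [[0, [0, 0, 0.0007], 0], [0, [0, 0, 0], 0]]}}

```text
time_s: 15.22
position: [572.6, -183.7, 199.5]
ee_rot: [[-0.274, 0.962, -0.0], [0.962, 0.274, 0.0], [0.0, -0.0, -1.0]]
wrist_force: [-0.1, 0.5, -3.5]
opening: 5.9
gripper_force: 50.0
```

Request:
{"method": "jog_arm", "body": {"motion": [[0, [0, 0, 0.0007], 0], [0, [0, 0, 0], 0]]}}

```text
time_s: 15.48
position: [572.6, -183.7, 199.1]
ee_rot: [[-0.274, 0.962, -0.0], [0.962, 0.274, -0.0], [0.0, -0.0, -1.0]]
wrist_force: [0.0, -0.1, -3.2]
opening: 5.7
gripper_force: 50.0
```

```bash
python3 m.py; python3 -c "
from station import *
print(read_state()['ft_torque'])"
```

```text
TCP in stand [  7.85 -41.04 199.06] F [ 0.68 -0.14 -2.71] t 15.525 yaw 15.910239884350181
strip 99 x 8.66 slopes -0.0087 -0.0043
plate 124 x 8.77 slopes -0.0054 0.0030
plate low 211 x 8.68 slopes -0.0024 0.0010
head 50 [ 10.06 -10.44 129.23] [ 17.88  10.96 164.06] [ 16.56  -1.72 143.21]
[-0.0358211   0.14612698 -0.02511466]
```

Request:
{"method": "jog_arm", "body": {"motion": [[0, [0, 0, 0.0007], 0], [0, [0, 0, 0], 0]]}}

```text
time_s: 15.78
position: [572.7, -183.7, 198.8]
ee_rot: [[-0.274, 0.962, 0.0], [0.962, 0.274, -0.0], [-0.0, 0.0, -1.0]]
wrist_force: [-1.0, -0.3, -1.4]
opening: 5.7
gripper_force: 50.0
```

Request:
{"method": "jog_arm", "body": {"motion": [[0, [0, 0, 0.0007], 0], [0, [0, 0, 0], 0]]}}

```text
time_s: 16.02
position: [572.7, -183.8, 198.6]
ee_rot: [[-0.274, 0.962, 0.0], [0.962, 0.274, -0.0], [-0.0, 0.0, -1.0]]
wrist_force: [-1.0, 0.3, 2.1]
opening: 5.6
gripper_force: 50.0
```

Request:
{"method": "jog_arm", "body": {"motion": [[0, [0, 0, 0.0007], 0], [0, [0, 0, 0], 0]]}}

```text
time_s: 16.27
position: [572.8, -183.8, 198.5]
ee_rot: [[-0.274, 0.962, 0.001], [0.962, 0.274, -0.0], [-0.001, 0.001, -1.0]]
wrist_force: [-1.0, -0.5, 6.7]
opening: 5.7
gripper_force: 50.0
```

Contact found: about 10 N at TCP z 198.5, so the pin is at z ≈ 139.4. I'll ease to about 4 N and slide along it.

Request:
{"method": "jog_arm", "body": {"motion": [[0, [0, 0, -0.0009], 0], [0, [0.004, 0, 0], 0], [0, [0.006, 0, 0], 0], [0, [0.004, 0, 0], 0], [0, [0, 0, 0], 0]]}}

```text
time_s: 16.9
position: [570.4, -175.2, 198.5]
ee_rot: [[-0.274, 0.962, 0.0], [0.962, 0.274, 0.0], [0.0, 0.0, -1.0]]
wrist_force: [0.7, -1.2, 6.6]
opening: 5.7
gripper_force: 50.0
```

Request:
{"method": "jog_arm", "body": {"motion": [[0, [0, 0, -0.0006], 0], [0, [0.004, 0, 0], 0], [0, [0.006, 0, 0], 0], [0, [0.004, 0, 0], 0], [0, [0, 0, 0], 0]]}}

```text
time_s: 17.52
position: [567.8, -167.0, 198.6]
ee_rot: [[-0.274, 0.962, -0.001], [0.962, 0.274, 0.001], [0.001, -0.0, -1.0]]
wrist_force: [0.6, -0.3, 3.5]
opening: 5.7
gripper_force: 50.0
```

```bash
python3 m.py
```

```text
TCP in stand [  7.76 -23.69 198.62] F [ 0.07 -0.07  4.11] t 17.575 yaw 15.916748165310697
strip 134 x 8.45 slopes 0.0041 -0.0003
plate 120 x 8.65 slopes -0.0014 0.0049
plate low 202 x 8.60 slopes -0.0039 0.0036
head 50 [ 10.08 -11.27 128.84] [ 18.57  11.25 151.2 ] [ 16.42  -1.04 143.3 ]
```

Request:
{"method": "jog_arm", "body": {"motion": [[0, [0.003, 0, -0.0002], 0], [0, [0.006, 0, 0], 0], [0, [0.006, 0, 0], 0], [0, [0.006, 0, 0], 0], [0, [0, 0, 0], 0]]}}

```text
time_s: 18.2
position: [564.3, -154.7, 198.7]
ee_rot: [[-0.274, 0.962, -0.001], [0.962, 0.274, 0.001], [0.001, -0.0, -1.0]]
wrist_force: [-1.0, 1.9, 1.7]
opening: 5.7
gripper_force: 50.0
```

Request:
{"method": "jog_arm", "body": {"motion": [[0, [0.003, 0, 0], 0], [0, [0.003, 0, 0], 0], [0, [0.003, 0, 0], 0], [0, [0, 0, 0], 0]]}}

```text
time_s: 18.7
position: [562.6, -149.8, 198.3]
ee_rot: [[-0.274, 0.962, -0.001], [0.962, 0.274, 0.001], [0.001, -0.001, -1.0]]
wrist_force: [0.2, 0.6, -3.5]
opening: 5.9
gripper_force: 50.0
```

```bash
python3 m.py
```

```text
TCP in stand [  7.63  -5.85 198.4 ] F [-0.16 -0.44 -3.19] t 18.75 yaw 15.91867935774606
strip 168 x 8.16 slopes -0.0021 0.0015
plate 116 x 8.34 slopes 0.0011 0.0084
plate low 177 x 8.40 slopes -0.0039 -0.0058
head 49 [ 11.14  -9.55 128.89] [ 17.86  11.16 150.06] [ 16.35  -1.06 141.92]
```

The contact vanished at y ≈ -6, which means the notch is over the pin. I'll feel for the closed end.

Request:
{"method": "jog_arm", "body": {"motion": [[0, [0.003, 0, 0], 0], [0, [0.003, 0, 0], 0], [0, [0.002, 0, 0], 0], [0, [0, 0, 0], 0]]}}

```text
time_s: 19.25
position: [561.7, -145.5, 198.9]
ee_rot: [[-0.274, 0.962, -0.0], [0.962, 0.274, 0.0], [0.0, 0.0, -1.0]]
wrist_force: [-0.0, 0.0, -2.2]
opening: 5.8
gripper_force: 50.0
```

Request:
{"method": "jog_arm", "body": {"motion": [[0, [0.0016, 0, 0], 0], [0, [0, 0, 0], 0]]}}

```text
time_s: 19.5
position: [561.5, -144.7, 198.8]
ee_rot: [[-0.274, 0.962, -0.0], [0.962, 0.274, 0.0], [0.0, -0.0, -1.0]]
wrist_force: [0.4, 0.0, -3.3]
opening: 5.6
gripper_force: 50.0
```

Request:
{"method": "jog_arm", "body": {"motion": [[0, [0.001, 0, 0], 0], [0, [0, 0, 0], 0]]}}

```text
time_s: 19.75
position: [561.3, -144.1, 198.9]
ee_rot: [[-0.274, 0.962, 0.0], [0.962, 0.274, -0.0], [-0.0, 0.0, -1.0]]
wrist_force: [-0.1, 0.5, -3.3]
opening: 5.4
gripper_force: 50.0
```

Request:
{"method": "jog_arm", "body": {"motion": [[0, [0.001, 0, 0], 0], [0, [0, 0, 0], 0]]}}

```text
time_s: 20.0
position: [561.1, -143.5, 198.8]
ee_rot: [[-0.274, 0.962, -0.0], [0.962, 0.274, 0.0], [0.0, -0.0, -1.0]]
wrist_force: [-0.5, 0.2, -3.3]
opening: 6.1
gripper_force: 50.0
```

Request:
{"method": "jog_arm", "body": {"motion": [[0, [0.001, 0, 0], 0], [0, [0, 0, 0], 0]]}}

```text
time_s: 20.25
position: [561.0, -143.0, 198.8]
ee_rot: [[-0.274, 0.962, 0.0], [0.962, 0.274, -0.0], [-0.0, 0.0, -1.0]]
wrist_force: [0.6, -0.2, -3.1]
opening: 5.7
gripper_force: 50.0
```

Request:
{"method": "jog_arm", "body": {"motion": [[0, [0.001, 0, 0], 0], [0, [0, 0, 0], 0]]}}

```text
time_s: 20.5
position: [560.9, -142.7, 198.9]
ee_rot: [[-0.274, 0.962, 0.0], [0.962, 0.274, -0.001], [-0.001, 0.0, -1.0]]
wrist_force: [0.5, -1.7, -3.8]
opening: 5.4
gripper_force: 50.0
```

Request:
{"method": "jog_arm", "body": {"motion": [[0, [0.001, 0, 0], 0], [0, [0, 0, 0], 0]]}}

```text
time_s: 20.75
position: [560.9, -142.4, 198.9]
ee_rot: [[-0.274, 0.962, 0.001], [0.962, 0.274, -0.001], [-0.001, 0.0, -1.0]]
wrist_force: [1.3, -5.5, -5.2]
opening: 5.8
gripper_force: 50.0
```

Closed end felt (about 5 N). I'll back off about 2 mm to centre, then lower into the notch.

Request:
{"method": "jog_arm", "body": {"motion": [[0, [-0.0043, 0, 0], 0], [0, [0, 0, 0], 0], [0, [0, 0, 0.003], 0], [0, [0, 0, 0.003], 0], [0, [0, 0, 0], 0]]}}

```text
time_s: 21.38
position: [561.2, -144.2, 195.0]
ee_rot: [[-0.274, 0.962, -0.0], [0.962, 0.274, 0.0], [0.0, -0.0, -1.0]]
wrist_force: [0.4, 0.1, -3.0]
opening: 5.9
gripper_force: 50.0
```

Request:
{"method": "jog_arm", "body": {"motion": [[0, [0, 0, 0.002], 0], [0, [0, 0, 0.002], 0], [0, [0, 0, 0], 0]]}}

```text
time_s: 21.75
position: [561.3, -144.3, 192.7]
ee_rot: [[-0.274, 0.962, -0.0], [0.962, 0.274, 0.0], [0.0, -0.0, -1.0]]
wrist_force: [-1.1, -0.2, -2.6]
opening: 5.9
gripper_force: 50.0
```

Request:
{"method": "jog_arm", "body": {"motion": [[0, [0, 0, 0.001], 0], [0, [0, 0, 0], 0]]}}

```text
time_s: 22.0
position: [561.3, -144.3, 192.2]
ee_rot: [[-0.274, 0.962, -0.0], [0.962, 0.274, -0.0], [0.0, -0.0, -1.0]]
wrist_force: [-0.9, 0.6, -2.6]
opening: 5.7
gripper_force: 50.0
```

Request:
{"method": "jog_arm", "body": {"motion": [[0, [0, 0, 0.001], 0], [0, [0, 0, 0], 0]]}}

```text
time_s: 22.25
position: [561.3, -144.3, 191.6]
ee_rot: [[-0.274, 0.962, -0.0], [0.962, 0.274, 0.0], [0.0, -0.0, -1.0]]
wrist_force: [0.3, -1.5, -3.4]
opening: 6.0
gripper_force: 50.0
```

Request:
{"method": "jog_arm", "body": {"motion": [[0, [0, 0, 0.0007], 0], [0, [0, 0, 0], 0]]}}

```text
time_s: 22.5
position: [561.3, -144.3, 191.2]
ee_rot: [[-0.274, 0.962, -0.0], [0.962, 0.274, 0.0], [0.0, -0.0, -1.0]]
wrist_force: [1.1, 0.8, -3.7]
opening: 6.1
gripper_force: 50.0
```

Request:
{"method": "jog_arm", "body": {"motion": [[0, [0, 0, 0.0007], 0], [0, [0, 0, 0], 0]]}}

```text
time_s: 22.75
position: [561.4, -144.3, 190.9]
ee_rot: [[-0.274, 0.962, 0.0], [0.962, 0.274, -0.0], [-0.0, 0.0, -1.0]]
wrist_force: [-0.7, 0.0, -2.3]
opening: 5.6
gripper_force: 50.0
```

Request:
{"method": "jog_arm", "body": {"motion": [[0, [0, 0, 0.0005], 0], [0, [0, 0, 0], 0]]}}

```text
time_s: 23.0
position: [561.4, -144.3, 190.8]
ee_rot: [[-0.274, 0.962, 0.0], [0.962, 0.274, -0.0], [-0.0, 0.0, -1.0]]
wrist_force: [-1.1, 1.2, 0.5]
opening: 5.7
gripper_force: 50.0
```

Seated: full weight is on the pin at z 190.9, as predicted. Releasing gently.

Request:
{"method": "jog_arm", "body": {"motion": [[0, [0, 0, 0], 0], [0, [0, 0, 0], 0], [8, [0, 0, 0], 0], [10, [0, 0, 0], 0], [14, [0, 0, 0], 0]], "squeeze": 4}}

```text
time_s: 23.62
position: [561.3, -144.3, 190.4]
ee_rot: [[-0.274, 0.962, -0.0], [0.962, 0.274, 0.0], [0.0, -0.0, -1.0]]
wrist_force: [-0.9, 0.7, 0.2]
opening: 13.1
gripper_force: 0.0
```

Request:
{"method": "jog_arm", "body": {"motion": [[20, [0, 0, 0], 0], [30, [0, 0, 0], 0], [40, [0, 0, 0], 0], [50, [0, 0, 0], 0], [50, [0, 0, 0], 0]]}}

```text
time_s: 24.25
position: [561.3, -144.3, 190.5]
ee_rot: [[-0.274, 0.962, -0.0], [0.962, 0.274, 0.0], [0.0, -0.0, -1.0]]
wrist_force: [0.5, 1.1, -0.8]
opening: 49.3
gripper_force: 0.0
```

```bash
python3 m.py; cp pics/last.png pics/s4.png
```

```text
TCP in stand [  7.83  -0.04 190.5 ] F [0.32 0.58 0.36] t 24.3 yaw 15.913033776077476
strip 197 x 5.94 slopes -0.0013 0.0221
plate 115 x 9.15 slopes -0.0056 0.0245
plate low 166 x 6.98 slopes -0.0051 0.0354
head 51 [ 10.44 -10.83 129.52] [ 17.89  12.02 165.34] [ 16.34  -1.22 143.16]
```

View pics/s4.png

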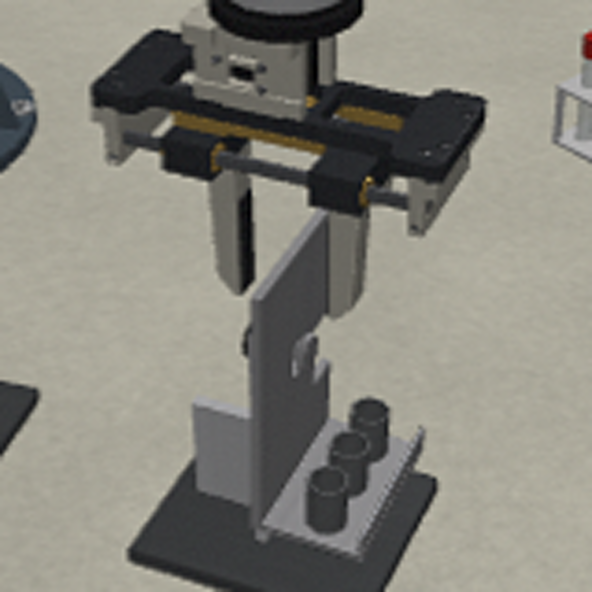

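The carrier hangs on the pin (head at crop (305,355)), leaning less than 2° against the strip, with the fingers clear. I'll retreat straight up.

Request:
{"method": "jog_arm", "body": {"motion": [[50, [0, 0, -0.02], 0], [50, [0, 0, -0.04], 0], [50, [0, 0, -0.06], 0], [50, [0, 0, -0.06], 0], [50, [0, 0, -0.04], 0]]}}

```text
time_s: 24.92
position: [561.6, -144.4, 325.3]
ee_rot: [[-0.274, 0.962, 0.002], [0.962, 0.274, -0.001], [-0.001, 0.002, -1.0]]
wrist_force: [0.6, 0.4, -0.3]
opening: 50.2
gripper_force: 0.0
```

Request:
{"method": "jog_arm", "body": {"motion": [[50, [0, 0, 0], 0], [50, [0, 0, 0], 0], [50, [0, 0, 0], 0], [50, [0, 0, 0], 0]]}}

```text
time_s: 25.42
position: [561.2, -144.2, 321.8]
ee_rot: [[-0.274, 0.962, -0.001], [0.962, 0.274, 0.0], [0.001, -0.001, -1.0]]
wrist_force: [-0.7, -0.1, 0.4]
opening: 50.2
gripper_force: 0.0
```

```bash
python3 - <<'E'
from h import *
s=snapshot("scene");cv2.imwrite("pics/s5.png",s["color"][...,::-1])
w=cloud(s).reshape(-1,3);q=w[(abs(w[:,0]-561)<60)&(abs(w[:,1]+145)<60)&(w[:,2]<240)&(w[:,2]>180)]
print("carrier top",np.percentile(q[:,2],99)); print(sign_off())
E
```

```text
carrier top 210.04819671923627
the job is handed in; nothing more can be done
None
```

The carrier hangs on the far stand's pin, seated in the notch and released; I handed the job in at about 25.5 s, with contact readings on the stand of about 10 N at most, a lean under 2° and the gripper clear above it.

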